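# Clamp a glass pane with the inner knob of a bench press

## Task

Push the loose glass pane along its channel under the little bench press until it is fully home against the end stop. Then turn only the inner knob clockwise until the foot grips the pane firmly but gently, with about 12 N (too little leaves it loose, more than 25 N cracks the glass), and let go of the knob. Do not disturb the outer lock ring, and leave the jar, the brush and the tray where they are.

Things in the scene. Friction and masses are not known exactly. Their poses are not given: they have to be found in the camera images.
- press: Fixed grey bench press. Origin on the table below the vertical knob axis; x along the channel to the end stop, z up. Bed x -100 to +70, y +-65 mm, top z 10; rails (to z 15) guide the pane with 1.5 mm play each side. Posts at y +-56 carry a bridge: x +-33, y +-65, z 71 to 95 mm. On it, on one axis: black lock ring (z 98 to 112), above it aluminium fine knob (z 114 to 146).
- pane: Loose amber glass pane, 150 (x) x 70 (y) x 6 mm, 0.16 kg, flat in the channel, underside at z 10 mm; origin at the centre of its underside, x along the channel to the stop. It starts 20 to 45 mm short of home. Its near edge (75 mm from the origin) overhangs the bed's edge on the robot's side, also when home (by 10 mm), so fingertips just above the table can push it.
- fine_knob_grip (a point): On the axis of the inner (fine) knob at the height to grip, z 137 mm: knurled aluminium cylinder, diameter 28 mm, top 9 mm above this point, lower end 23 mm below. The outer ring's top is 25 mm below this point: keep fingertips above it. Clockwise from above lowers the foot, 7 mm per rad; 0.3 to 1.25 rad until it meets the pane (2.6 rad travel).
- lock_ring_mark (a point): White mark on the top face of the outer lock ring, 28 mm from the axis; its direction differs from start to start. The ring is black, knurled, 60 mm diameter, 14 mm high, and turns very easily (0.03 N m). It must stay as found: the mark may move 3 mm at most.
- pad: Steel cup, 28 mm diameter, at the spindle's lower end under the bridge; origin at the centre of its underside (z 25 mm at the start). A black rubber foot, 22 mm diameter, sticks out below by 0.5 to 7 mm, unmeasured and different each start: contact with the pane must be felt. A stiff spring above the cup yields about 1 mm per 12 N: about 0.14 rad of knob past first contact.
- end_stop (a point): Middle of the top edge of the steel end stop's face, x = +40 mm, z = 24 mm in the press frame. The pane is fully home when its far edge touches this face: its origin is then at x = -35 mm in the press frame (within 3 mm is enough).
- fine_knob_top (a point): Centre of the inner knob's top face, z 146 mm, with a dark line on it. How the knob feels: dry friction of 0.20 N m resists turning either way and holds the knob when let go; once the foot presses, the torque needed rises by 0.007 N m per newton of clamping force (about 0.28 N m in all at 12 N).
- jar: Loose jar with a white lid, 56 mm diameter, 75 mm high, standing to the left of the press (its +y side); origin at the centre of its underside. Leave alone.
- brush: Loose wooden brush, 170 mm long, lying to the right of the press (its -y side); origin at the middle of its underside. Leave alone.
- tray: Loose black plastic tray, 130 x 90 x 35 mm, standing to the left of the channel (+y of the press); origin at the centre of its underside. Leave alone.
Things that resemble listed ones, but are neither listed nor needed, are in the scene too. There is more than one size of the pane; the one meant has the size given above. Several things have the shape of the press; the one meant has the colours described above.

How it is judged:
On the way:
1. the pane is pushed fully home (within 3 mm of the end stop) before it is clamped (x of pane in the frame of press between -0.038 and -0.032 m and contact force between pad and pane below 1 N), for 0.2 s.
At the end, for the whole second after the job is handed in: The pane lies within 3 mm of fully home, at rest, the foot presses on it with 5 to 21 N, the knob is released and the lock ring's mark is within 3 mm of where it was (x of pane in the frame of press between -0.038 and -0.032 m and contact force between pad and pane between 5 and 21 N and linear speed of pane below 0.01 m/s and distance of lock_ring_mark from where it was at the start of the episode below 0.003 m); the robot touches nothing.
It fails at once if the foot presses on the pane with more than 25 N: it cracks (contact force between pad and pane above 25 N).
It fails at once if the outer lock ring is turned (its mark moves more than 3 mm) (distance of lock_ring_mark from where it was at the start of the episode above 0.003 m).
It fails at once if the jar is disturbed (moves more than 15 mm) (distance of jar from where it was at the start of the episode above 0.015 m).
It fails at once if the brush is disturbed (moves more than 15 mm) (distance of brush from where it was at the start of the episode above 0.015 m).
It fails at once if the tray is disturbed (moves more than 15 mm) (distance of tray from where it was at the start of the episode above 0.015 m).
It also fails if it takes over 72 s, if anything falls off the work surface, if the arm or the gripper's body presses on something with over 40 N, if the wrist force passes 120 N, or if a joint passes its speed limit or range.

## Robot

A 6-joint arm with a two-finger parallel gripper is mounted at the origin on the work surface. World frame = base frame: x ahead of the robot, y to its left, z up, the work surface at z = 0. Lengths are in m, angles in rad, forces in N, time in s.
With the tool pointing down it reaches from about 0.35 to 0.775 m from the base axis. Payload 5.5 kg.
Tool frame: the origin (TCP) lies at the very end of the fingers, on their centre line; the grasp point (between the pads) lies 19 mm behind it; z points along the fingers, y is the direction in which the jaws open and shut (so a half turn about z gives the same grasp; the last joint's range is limited). The gripper opens to 85 mm and grips with 20 to 120 N. Pads are 22 mm wide; open, the fingers measure 114 mm over their backs; the gripper's body (76 mm by 85 mm) begins 54 mm behind the grasp point. The pads swing forward as they close: fully open they stand 13 mm farther back than shut.
Start: joints at [1.139, 0.313, 0.046, 1.304, 0, 1.431], TCP at [0.165, 0.551, 0.231] pointing down, gripper open.
Joint ranges: [-2.76, 2.76], [-0.86, 1.69], [-1.03, 1.26], [-2.2, 2.34], [-1.47, 1.5], [-3.14, 3.14]. Speed limits (rad/s): [2.57, 2.57, 3.14, 3.14, 3.14, 3.14].

## Interface

Orientations are given as a unit quaternion [w, x, y, z].
In Python, from workcell import get_state, vision, workorder, silhouettes, tip_of gives the robot as it stands.
- The arm moves only by the shell command python3 -m inch 'ROWS' [FORCE]. ROWS is JSON, a list of rows, each a list of 7 numbers: the shift along the tool's x, y, z in cm, then the turn, a rotation vector about the tool's x, y, z in degrees, then the finger opening in cm, from 0 to 8.54. In form: [[dx, dy, dz, rx, ry, rz, hand], ...]. A call has 1 to 5 rows; each row shifts and turns the commanded pose from where the row before left it, along the tool's axes as they then stand; what a row does not reach is not made up. A row lasts 1/10 s, in which the tool goes at most 50 mm and 8.59 degrees, less where a joint would pass 70% of its speed; a pose out of reach is approached as far as the arm can. A call with a gripper value outside its range is refused whole. The fingers move at their own pace and stop on an object; FORCE is the grip in N (left out, the last holds). Time passes only in rows, so rows that do not move let the fingers close. It gives the time, the measured TCP pose, the force and the opening at its end, in the units of the state.
- get_state(): the state, without advancing time (a new reading comes with each control period).
- vision.read_camera(name): name is "side" or "top" or "wrist"; returns a dict with "pixels" (420x560x3 uint8, red, green, blue), "depth" (420x560 float32, m along the optical axis (not along the pixel's ray), 0 where there is no reading), "mtx" (3x3 intrinsics, pixels), "T" (4x4, takes a point from camera to world coordinates); the wrist camera has in their place "tool_from_camera" (4x4, takes a point from camera to tool coordinates, whose origin is the TCP and whose axes are the flange's). Camera axes: x right, y up, looking along -z (the intrinsics and any distortion apply to the point x, -y, -z); pixel columns grow to the right and rows downward; lengths in m; the calibration is good to about 2 mm. The wrist camera is an equidistant fisheye: a pixel r from the principal point sees the ray r / f radians off the axis. A picture is of the moment at which its call begins: read the wrist's pose just before it.
- workorder.hand_in(): hands the job in, once; it reports no verdict.
Trained networks look in a picture, given as the dict that the camera call returned (one of the last four; its "shot" number tells which), for a name from the list of things; names that differ only in an ending like _2 or _b are one class to them, and where a whole thing is asked for, a point or a joint stands for the part that bears it (a point fixed in the world has none). Each returns a list of dicts, best first, with "confidence" (0 to 1); they miss things now and then, are a little off and sometimes report something else, mostly with a low value. They report only what shows in the picture. A call takes as long as a camera call. They do not tell look-alikes from the thing itself.
- silhouettes(picture, label): "mask" (420x560 bool, what is visible of it) and "location" ([column, row] in pixels, amid what is visible of it).
- tip_of(picture, label): "location" ([column, row] in pixels: a listed point, or the origin of a listed thing).
The state is a dict: "clock": time; "joint_pos": joint angles; "qvel": joint speeds; "tau": joint torques, N m; "tcp_pos": TCP position; "orientation": TCP orientation; "wrist_force": force on the tool from outside, world axes, zero at the start; "ft_torque": the same for the moment, N m; "finger_gap": finger opening in m.
Only numpy, scipy, OpenCV 4.12 (cv2) and the standard library are available. Lean on these libraries where they do the work, as an engineer would, in place of code of your own. Each camera call takes 0.05 s, during which the arm holds its last target.

## Working session

There is one attempt and no reset: what is moved stays moved. The work goes in short steps, Python scripts to look and compute and a shell command to move; the robot and the scene stay as the last step left them, time stands still between calls to the robot, and variables do not carry over. Pictures are saved under pics/ and viewed, and the job is handed in when it is done.

```bash
ls; mkdir -p pics; python3 - <<'E'
from workcell import get_state, vision
import cv2,pickle
print(get_state())
for n in ["side","top","wrist"]:
    p=vision.read_camera(n); cv2.imwrite(f"pics/{n}0.png",p["pixels"][:,:,::-1])
    pickle.dump(p,open(f"pics/{n}0.pkl","wb"))
    print(n,p["mtx"],p.get("T"),p.get("tool_from_camera"),[k for k in p])
E
```

```text
pics
{'clock': 0.0, 'joint_pos': array([ 1.13939500e+00,  3.14043256e-01,  4.49600679e-02,  1.30361944e+00,
       -3.76907391e-06,  1.43119957e+00]), 'qvel': array([ 1.13129699e-03,  3.35965055e-05,  7.90075341e-04, -1.92474181e-03,
        2.39419795e-04,  2.08706961e-04]), 'tau': array([ 4.57058222e-04, -4.80626786e+01,  2.98533297e+01,  1.94089237e-02,
        4.86272552e-05, -2.73035354e-07]), 'tcp_pos': array([0.16520169, 0.55020474, 0.23037678]), 'orientation': array([-2.66633384e-04,  1.45385121e-01,  9.89374680e-01, -9.15098305e-04]), 'wrist_force': array([ 0.34287068,  0.0107779 , -0.18518709]), 'ft_torque': array([-0.01659415,  0.06178267, -0.01370552]), 'finger_gap': 0.08561543753889635}
side [[529.03832836   0.         281.25214681]
 [  0.         529.03832836 222.41898476]
 [  0.           0.           1.        ]] [[-0.80843731  0.44702147 -0.38288499  0.17528186]
 [-0.58850709 -0.60352179  0.53797849  0.55871299]
 [ 0.0094085   0.66025242  0.75098483  0.90700052]
 [ 0.          0.          0.          1.        ]] None ['pixels', 'depth', 'mtx', 'T', 'shot']
top [[383
[... 197 characters left out ...]
41472e-01 -1.28325094e-02 -3.67669253e-02  2.25846335e-05]
 [-3.75409610e-02  6.64575367e-02  9.97082781e-01  8.56798562e-01]
 [ 0.00000000e+00  0.00000000e+00  0.00000000e+00  1.00000000e+00]] None ['pixels', 'depth', 'mtx', 'T', 'shot']
wrist [[325.1922621    0.         279.26012932]
 [  0.         325.1922621  207.93533925]
 [  0.           0.           1.        ]] None [[ 1.41239024e-04  9.57142061e-01  2.89618811e-01  7.38102681e-02]
 [ 9.99999968e-01 -1.95608992e-04  1.58783105e-04 -5.09612134e-04]
 [ 2.08630032e-04  2.89618779e-01 -9.57142058e-01 -1.43706553e-01]
 [ 0.00000000e+00  0.00000000e+00  0.00000000e+00  1.00000000e+00]] ['pixels', 'depth', 'mtx', 'tool_from_camera', 'shot']
```

View pics/side0.png

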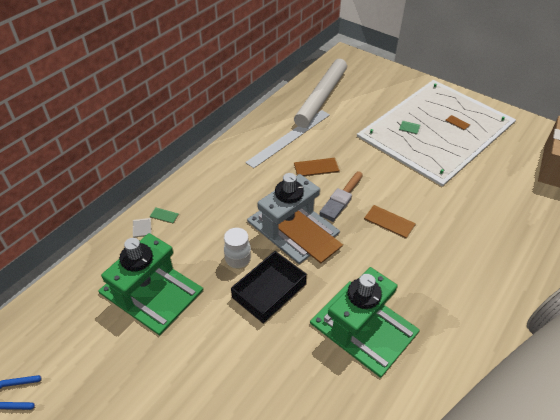

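View pics/top0.png

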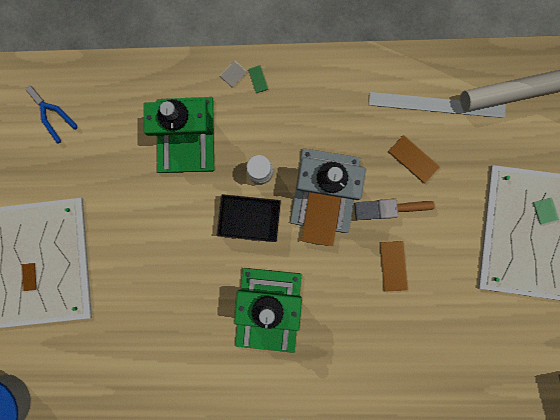

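The side view shows the grey press at about (290,205) with the amber pane at (310,235). In the top view they are at (333,178) and (320,218).
Candidates that could be confused (top view):
- **Presses:** green at (180,125) and (268,310), grey at (333,178).
- **Panes:** loose at (413,159) and (393,266), small ones on the boards, and the one in the grey press's channel at (320,218).

I choose the grey press and the pane lying in it.

```bash
cat > h.py <<'E'
import numpy as np, cv2
from workcell import get_state, vision, silhouettes, tip_of
def ray(p,uv):
    K=p["mtx"];uv=np.asarray(uv,float)
    d=np.array([(uv[0]-K[0,2])/K[0,0],-(uv[1]-K[1,2])/K[1,1],-1.0])
    return p["T"][:3,3],p["T"][:3,:3]@d
def atz(p,uv,z):
    o,d=ray(p,uv); return o+d*(z-o[2])/d[2]
def proj(p,X):
    c=p["T"][:3,:3].T@(np.asarray(X,float)-p["T"][:3,3]); K=p["mtx"]
    return np.array([K[0,2]+K[0,0]*c[0]/-c[2],K[1,2]-K[1,1]*c[1]/-c[2]])
def cloud(p):
    d=p["depth"];K=p["mtx"];v,u=np.mgrid[:420,:560]
    c=np.stack([(u-K[0,2])/K[0,0]*d,-(v-K[1,2])/K[1,1]*d,-d],-1)
    return c@p["T"][:3,:3].T+p["T"][:3,3]
def tri(ra,rb):
    A=[];b=[]
    M=np.zeros((3,3));v=np.zeros(3)
    for o,d in (ra,rb):
        d=d/np.linalg.norm(d);P=np.eye(3)-np.outer(d,d);M+=P;v+=P@o
    return np.linalg.solve(M,v)
E
python3 - <<'E'
from h import *
pt=vision.read_camera("top"); ps=vision.read_camera("side")
hz=dict(press=0,pane=.01,fine_knob_grip=.137,lock_ring_mark=.112,fine_knob_top=.146,end_stop=.024,jar=0,brush=0,tray=0,pad=.025)
for n,z in hz.items():
    for nm,p in (("top",pt),("side",ps)):
        for r in tip_of(p,n)[:5]:
            print(n,nm,round(r["confidence"],2),np.round(r["location"],1),np.round(atz(p,r["location"],z),4))
for nm,p in (("top",pt),("side",ps)):
    C=cloud(p)
    for r in silhouettes(p,"pane"):
        m=r["mask"]; q=C[m]; q=q[p["depth"][m]>0]
        rc=cv2.minAreaRect((np.median(q[:,2])*0+q[:,:2]).astype(np.float32)*1000)
        print("panesil",nm,round(r["confidence"],2),r["location"],m.sum(),np.median(q,axis=0).round(4),rc)
for nm,p in (("top",pt),("side",ps)):
    uv=proj(p,atz(pt,(325,200),.02)).astype(int)
    x0,y0=np.clip(uv-[75,60],0,None); c=p["pixels"][y0:y0+120,x0:x0+150,::-1]
    cv2.imwrite(f"pics/crop_{nm}.png",cv2.resize(c,None,fx=5,fy=5,interpolation=cv2.INTER_CUBIC)); print(nm,x0,y0)
E
```

```text
press top 0.88 [323.5 185.5] [ 0.6204 -0.0957  0.    ]
press top 0.84 [270.4 302.2] [0.3633 0.026  0.    ]
press top 0.74 [183.8 130.2] [0.7527 0.2204 0.    ]
press side 0.84 [284.7 221.6] [ 0.6328 -0.0977  0.    ]
press side 0.82 [357.4 324.2] [0.362  0.0346 0.    ]
press side 0.76 [143.1 286.8] [0.7623 0.2206 0.    ]
press side 0.68 [340.6 198.1] [ 0.5695 -0.2376  0.    ]
pane top 0.93 [412.1 158.7] [ 0.6757 -0.2901  0.01  ]
pane top 0.81 [322.  212.6] [ 0.5592 -0.0901  0.01  ]
pane top 0.66 [393.7 267.8] [ 0.4376 -0.2424  0.01  ]
pane top 0.49 [260.7 172.9] [0.6496 0.0443 0.01  ]
pane side 0.95 [308.  234.4] [ 0.5642 -0.0906  0.01  ]
pane side 0.9 [386.7 221.3] [ 0.4424 -0.2289  0.01  ]
pane side 0.85 [317.3 167.8] [ 0.667  -0.2833  0.01  ]
pane side 0.64 [307.2 186.9] [ 0.6494 -0.2128  0.01  ]
fine_knob_grip top 0.69 [334.9 177.1] [ 0.6195 -0.1021  0.137 ]
fine_knob_grip top 0.68 [264.  317.9] [0.3593 0.034  0.137 ]
fine_knob_grip top 0.67 [166.9 110.2] [0.7551 0.2183 0.137 ]
fine_knob_grip side 0.75 [364.3 281.7] [0.3678 0.0325 0.137 ]
fine_knob_grip side 0.53 [131.  247.5] [0.7
[... 1780 characters left out ...]
2259156703948975)
panesil top 0.6 [411.9, 159.3] 1026 [ 0.6765 -0.2937  0.0049] ((676.2962646484375, -294.396240234375), (106.25861358642578, 50.103050231933594), 46.42373275756836)
panesil side 0.91 [310.3, 237.0] 1514 [ 0.5537 -0.0836  0.0153] ((557.4100952148438, -86.45840454101562), (73.64710998535156, 136.76754760742188), 80.07010650634766)
panesil side 0.76 [317.0, 168.6] 571 [ 0.6761 -0.2928  0.0032] ((678.309326171875, -294.7839050292969), (105.5923843383789, 61.68846130371094), 44.19915771484375)
panesil side 0.59 [388.2, 222.4] 832 [ 0.4378 -0.2394  0.0033] ((440.539306640625, -243.69895935058594), (108.75975036621094, 62.6296272277832), 3.9002771377563477)
top 250 140
side 226 165
```

View pics/crop_top.png

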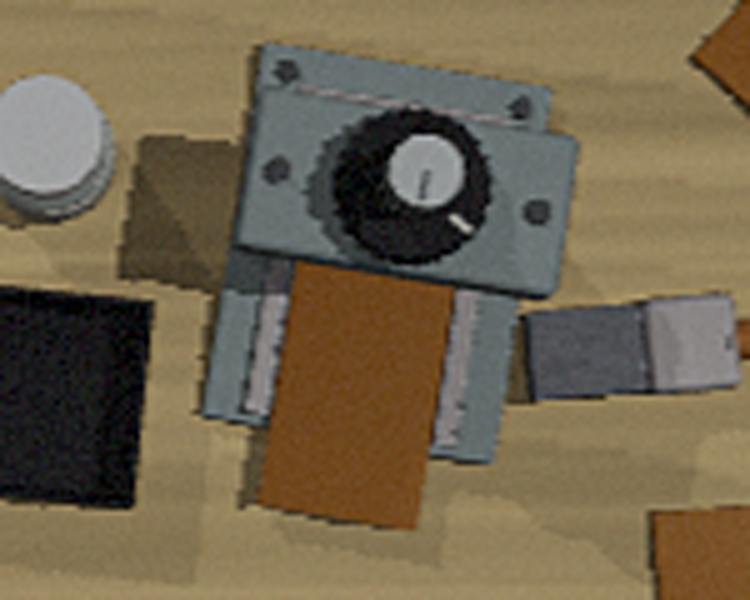

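View pics/crop_side.png

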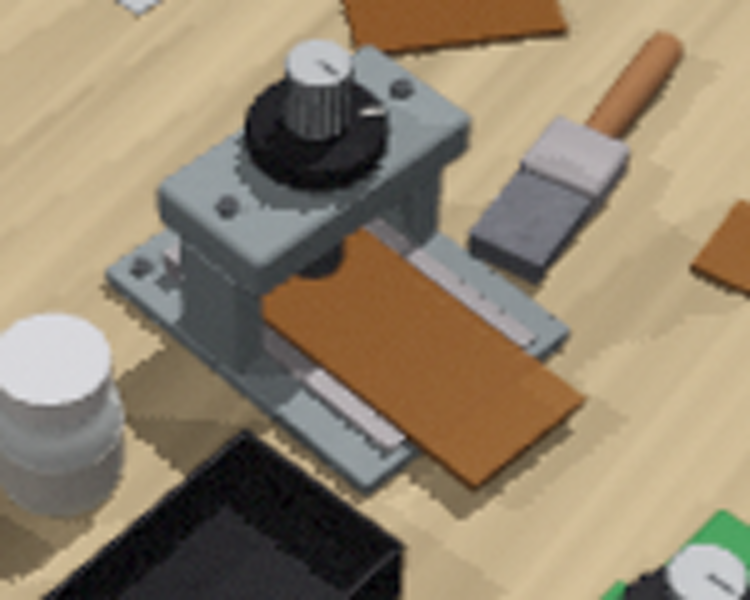

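The crops confirm the choice: a grey press with a black ring, an aluminium knob, and an amber pane about 70 mm wide in its channel. The ring mark is at top (342,184), and the pane's near corners are at top (302,240) and (333,246). Next I fit the press pose to picked corners.

```bash
cat > fit.py <<'E'
from h import *
from scipy.optimize import least_squares
import pickle
P={n:pickle.load(open(f"pics/{n}0.pkl","rb")) for n in("top","side")}
T=dict(top=[((0,0,146),(335.2,174.2)),((-33,65,95),(297.4,189)),((-33,-65,95),(361,199.6)),((33,-65,95),(365.6,168)),((33,65,95),(302.4,158)),((70,65,10),(302.4,149)),((70,-65,10),(360,158)),((-100,65,10),(290.6,223)),((-100,-65,10),(348.4,232.4))],
side=[((0,0,146),(289.8,177.6)),((-100,65,10),(299.6,262)),((-100,-65,10),(340,231)),((70,65,10),(247.4,219.4)),((-33,65,95),(277.6,219)),((33,65,95),(258.6,203)),((-33,-65,95),(320,189.4)),((33,-65,95),(300,174.4))])
N=dict(top=[(301.6,240),(333,245.6)],side=[(320.8,261.8),(342.6,245)])
def pos(q,v):
    c,s=np.cos(q[2]),np.sin(q[2]);x,y,z=np.array(v)/1000
    return [q[0]+c*x-s*y,q[1]+s*x+c*y,z]
def res(q,cams):
    r=[]
    for n in cams:
        for v,uv in T[n]: r+=list(proj(P[n],pos(q,v))-uv)
        for s,uv in zip((35,-35),N[n]): r+=list(proj(P[n],pos(q,(q[3]*1000-75,s+q[4]*1000,16)))-uv)
    return r
for cams in (("top",),("side",),("top","side")):
    f=least_squares(res,[.62,-.1,-.17,-.06,0],args=(cams,))
    print(cams,f.x.round(4),np.sqrt(np.mean(f.fun**2)).round(2))
print(np.round(f.fun.reshape(-1,2),1).tolist())
q=f.x
print("axis",q[:2],"deg",np.degrees(q[2]),"near edge",pos(q,(q[3]*1000-75,0,13)),"home edge",pos(q,(-110,0,13)))
print("tri knob",tri(ray(P["top"],(335.2,174.2)),ray(P["side"],(289.8,177.6))))
E
python3 fit.py
```

```text
('top',) [ 6.230e-01 -1.011e-01 -1.763e-01 -5.680e-02  1.000e-04] 0.55
('side',) [ 6.207e-01 -9.580e-02 -1.778e-01 -5.660e-02 -5.000e-04] 0.81
('top', 'side') [ 6.224e-01 -9.940e-02 -1.776e-01 -5.700e-02  1.000e-04] 1.05
[[-1.1, 0.7], [-1.8, 0.7], [-0.4, 0.7], [0.1, -0.3], [-1.4, -0.6], [-0.7, -0.4], [-0.2, -0.2], [-1.3, 0.8], [-0.4, 1.2], [-1.1, 0.5], [-0.6, 0.3], [0.5, -0.8], [0.4, -0.3], [1.0, -1.3], [-0.4, -1.2], [0.8, -1.2], [-1.7, -2.1], [1.8, -2.1], [0.2, -2.4], [0.0, -0.8], [0.4, -1.7]]
axis [ 0.62238158 -0.09943488] deg -10.17562082143786 near edge [np.float64(0.49241129675241835), np.float64(-0.07610662235976512), np.float64(0.013)] home edge [np.float64(0.5141117874515113), np.float64(-0.08000162522451941), np.float64(0.013)]
tri knob [ 0.62488895 -0.10212654  0.14008277]
```

```bash
R='[[-1.6,-1.7,0,0,0,0,4],[-3.1,-3.4,0,0,0,0,2],[-3.1,-3.4,0,0,0,0,2],[-3.1,-3.4,0,0,0,0,2],[-3.1,-3.4,0,0,0,0,2]]'; python3 -m inch '[[-1.6,-1.7,0,0,0,0,4],[-3.1,-3.4,0,0,0,0,2],[-3.1,-3.4,0,0,0,0,2],[-3.1,-3.4,0,0,0,0,2],[-3.1,-3.4,0,0,0,0,2]]' 40
python3 -m inch '[[-3.1,-3.4,0,0,0,0,2],[-3.1,-3.4,0,0,0,0,2],[-3.1,-3.4,0,0,0,0,2],[-3.1,-3.4,0,0,0,0,2],[-3.1,-3.4,0,0,0,0,2]]'
python3 -m inch '[[-3.1,-3.4,0,0,0,0,2],[-3.1,-3.4,0,0,0,0,2],[-3.1,-3.4,0,0,0,0,2],[-3.1,-3.4,0,0,0,0,2],[-1.6,-1.7,0,0,0,0,2]]'
python3 -m inch '[[0,0,0,0,0,-6.5,2],[0,0,0,0,0,0,2],[0,0,0,0,0,0,2]]'
```

```text
clock: 1.85
tcp_pos: [0.2559, 0.3624, 0.2314]
orientation: [0.0, 0.145, 0.989, 0.0]
wrist_force: [-0.2, -0.5, 0.9]
finger_gap: 0.02
clock: 2.35
tcp_pos: [0.3555, 0.1548, 0.2317]
orientation: [0.001, 0.145, 0.989, 0.0]
wrist_force: [0.8, 0.2, -0.4]
finger_gap: 0.0201
clock: 2.85
tcp_pos: [0.4466, -0.0336, 0.2314]
orientation: [0.001, 0.147, 0.989, -0.0]
wrist_force: [0.4, 1.3, 0.3]
finger_gap: 0.0199
clock: 3.15
tcp_pos: [0.4449, -0.0302, 0.2313]
orientation: [-0.0, 0.09, 0.996, 0.0]
wrist_force: [0.8, -0.4, 0.5]
finger_gap: 0.02
```

```bash
python3 -m inch '[[-1.0,-1.9,2,0,0,0,2],[-1.0,-1.8,3,0,0,0,2],[0,0,4,0,0,0,2],[0,0,3,0,0,0,2],[0,0,0,0,0,0,2]]'
cat >> h.py <<'E'
def Rq(q):
    from scipy.spatial.transform import Rotation as R
    return R.from_quat([q[1],q[2],q[3],q[0]]).as_matrix()
def wrist():
    s=get_state(); p=vision.read_camera("wrist")
    Tw=np.eye(4);Tw[:3,:3]=Rq(s["orientation"]);Tw[:3,3]=s["tcp_pos"]
    p["T"]=Tw@p["tool_from_camera"]; return s,p
def wray(p,uv):
    K=p["mtx"];a=(np.array(uv,float)-[K[0,2],K[1,2]])/K[0,0];r=np.linalg.norm(a)+1e-12
    d=np.array([a[0]/r*np.sin(r),-a[1]/r*np.sin(r),-np.cos(r)])
    return p["T"][:3,3],p["T"][:3,:3]@d
def watz(p,uv,z):
    o,d=wray(p,uv);return o+d*(z-o[2])/d[2]
def wproj(p,X):
    c=p["T"][:3,:3].T@(np.asarray(X,float)-p["T"][:3,3]);K=p["mtx"]
    th=np.arctan2(np.hypot(c[0],c[1]),-c[2]);n=np.hypot(c[0],c[1])
    return np.array([K[0,2]+K[0,0]*th*c[0]/n,K[1,2]-K[0,0]*th*c[1]/n])
E
python3 - <<'E'
from h import *
s,p=wrist(); print(s["tcp_pos"],s["joint_pos"].round(3),s["ft_torque"])
im=p["pixels"][:,:,::-1].copy()
q=[.6224,-.0994,-.1776]
def pos(x,y,z):
    c,sn=np.cos(q[2]),np.sin(q[2]); return [q[0]+c*x-sn*y,q[1]+sn*x+c*y,z]
for v in [(0,0,.146),(-.1,.065,.01),(-.1,-.065,.01),(-.132,.035,.016),(-.132,-.035,.016),(-.033,.065,.095),(-.033,-.065,.095)]:
    u=wproj(p,pos(*v)).astype(int); cv2.drawMarker(im,tuple(int(a) for a in u),(255,0,255),0,10)
cv2.imwrite("pics/w1.png",im)
E
```

```text
clock: 3.65
tcp_pos: [0.4548, -0.0685, 0.1078]
orientation: [-0.004, 0.089, 0.996, 0.001]
wrist_force: [-0.6, 0.8, 0.4]
finger_gap: 0.0201
[ 0.45478753 -0.0685103   0.10781909] [-0.324  0.178 -0.448  0.952  0.    -0.146] [ 0.05810785  0.04066137 -0.04310117]
```

View pics/w1.png

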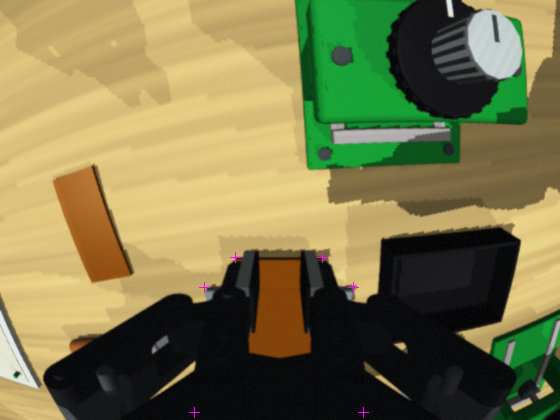

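```bash
python3 -m inch '[[0,0,3,0,0,0,2],[0,0,3,0,0,0,2],[0,0,2.5,0,0,0,2],[0,0,1.6,0,0,0,2],[0,0,0,0,0,0,2]]'
python3 -m inch '[[0,0,0.1,0,0,0,2],[-0.4,0,0,0,0,0,2],[-0.4,0,0,0,0,0,2],[-0.4,0,0,0,0,0,2],[-0.4,0,0,0,0,0,2]]'
```

```text
clock: 4.2
tcp_pos: [0.4582, -0.0697, 0.0104]
orientation: [-0.0, 0.089, 0.996, 0.0]
wrist_force: [0.7, 0.3, 0.0]
finger_gap: 0.02
clock: 4.7
tcp_pos: [0.4749, -0.0733, 0.0098]
orientation: [0.001, 0.089, 0.996, -0.0]
wrist_force: [0.3, -0.2, 0.2]
finger_gap: 0.0203
```

```bash
python3 -m inch '[[0,0,0.4,0,0,0,2],[-0.2,0,0,0,0,0,2],[-0.3,0,0,0,0,0,2],[-0.3,0,0,0,0,0,2],[-0.3,0,0,0,0,0,2]]'
python3 -m inch '[[-0.3,0,0,0,0,0,2],[-0.3,0,0,0,0,0,2],[-0.3,0,0,0,0,0,2],[-0.2,0,0,0,0,0,2],[0,0,0,0,0,0,2]]'
```

```text
clock: 5.2
tcp_pos: [0.4847, -0.075, 0.0052]
orientation: [-0.0, 0.089, 0.996, 0.0]
wrist_force: [-1.3, -0.3, 1.2]
finger_gap: 0.0198
clock: 5.7
tcp_pos: [0.4963, -0.0771, 0.0053]
orientation: [0.0, 0.089, 0.996, 0.0]
wrist_force: [1.2, -0.7, 0.4]
finger_gap: 0.0199
```

```bash
python3 -m inch '[[-0.2,0,0,0,0,0,2],[-0.2,0,0,0,0,0,2],[-0.1,0,0,0,0,0,2],[0,0,0,0,0,0,2]]'
python3 - <<'E'
from h import *
p=vision.read_camera("top");c=p["pixels"][140:260,250:400,::-1]
cv2.imwrite("pics/t2.png",cv2.resize(c,None,fx=5,fy=5,interpolation=cv2.INTER_CUBIC))
p=vision.read_camera("side");c=p["pixels"][165:285,226:376,::-1]
cv2.imwrite("pics/s2.png",cv2.resize(c,None,fx=5,fy=5,interpolation=cv2.INTER_CUBIC))
E
```

```text
clock: 6.1
tcp_pos: [0.5009, -0.0779, 0.0053]
orientation: [0.0, 0.089, 0.996, 0.0]
wrist_force: [-0.2, 0.7, -0.5]
finger_gap: 0.02
```

View pics/t2.png

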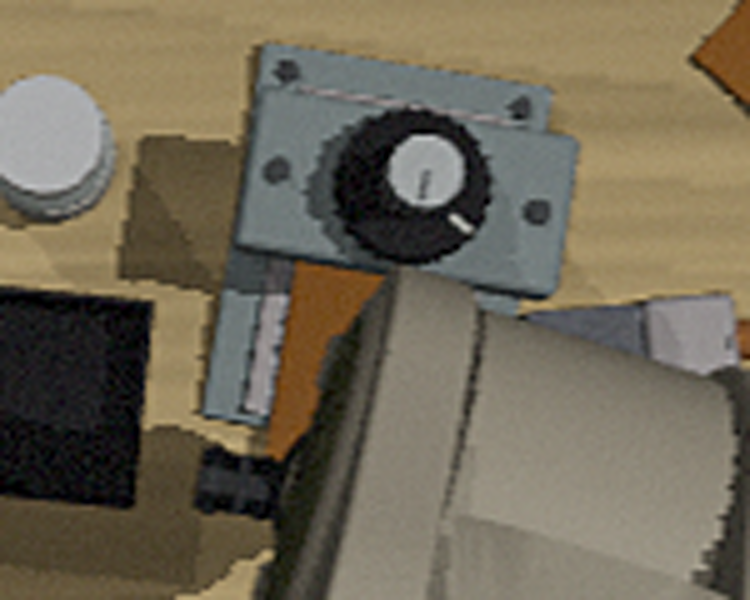

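View pics/s2.png

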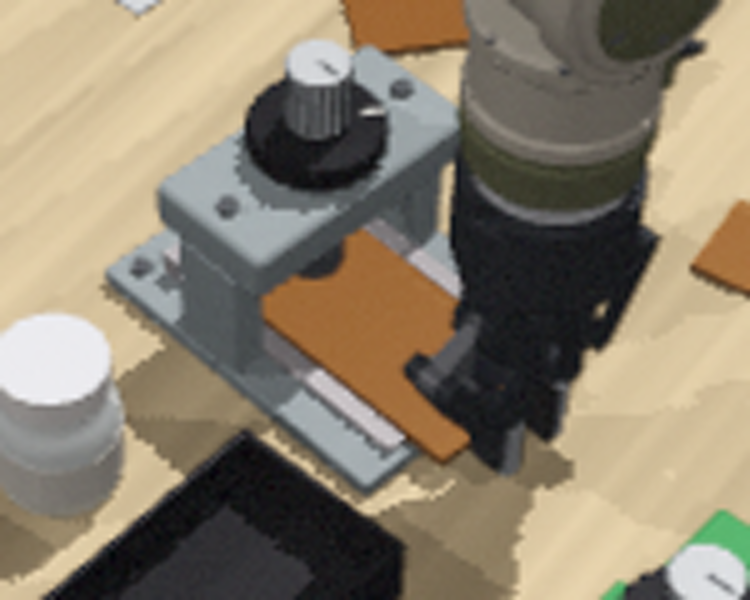

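The pane is sliding: its near-left corner in the side crop went from (474,488) to (445,460). I keep pushing until I feel the stop.

```bash
for i in 1; do python3 -m inch '[[-0.2,0,0,0,0,0,2],[-0.2,0,0,0,0,0,2],[0,0,0,0,0,0,2]]'; done
python3 -m inch '[[-0.15,0,0,0,0,0,2],[-0.15,0,0,0,0,0,2],[0,0,0,0,0,0,2]]'
python3 -m inch '[[-0.15,0,0,0,0,0,2],[0,0,0,0,0,0,2]]'
```

```text
clock: 6.5
tcp_pos: [0.5049, -0.0787, 0.0053]
orientation: [0.0, 0.089, 0.996, 0.0]
wrist_force: [-0.0, 0.4, 0.2]
finger_gap: 0.0202
clock: 6.8
tcp_pos: [0.5063, -0.0788, 0.005]
orientation: [-0.001, 0.089, 0.996, 0.0]
wrist_force: [-4.9, 0.9, 3.6]
finger_gap: 0.0195
clock: 7.0
tcp_pos: [0.5063, -0.0788, 0.0048]
orientation: [-0.002, 0.089, 0.996, 0.0]
wrist_force: [-7.9, -0.0, 5.8]
finger_gap: 0.0196
```

```bash
python3 -m inch '[[0.8,0,0,0,0,0,2],[3,0,0,0,0,0,2],[0,0,-4,0,0,0,4],[0,0,-5,0,0,0,7],[4,0,-5,0,0,0,8.54]]'
python3 -m inch '[[4,0,-4,0,0,0,8.54],[3,0,-3,0,0,0,8.54],[0,0,0,0,0,0,8.54]]'
python3 - <<'E'
from h import *
for n in("top","side"):
    p=vision.read_camera(n);y0,x0=((140,250) if n=="top" else (165,226))
    cv2.imwrite(f"pics/{n}3.png",cv2.resize(p["pixels"][y0:y0+120,x0:x0+150,::-1],None,fx=5,fy=5,interpolation=cv2.INTER_CUBIC))
s,p=wrist();cv2.imwrite("pics/w3.png",p["pixels"][:,:,::-1])
E
```

```text
clock: 7.5
tcp_pos: [0.445, -0.0685, 0.1373]
orientation: [0.004, 0.089, 0.996, -0.001]
wrist_force: [0.8, 0.1, 0.5]
finger_gap: 0.0629
clock: 7.8
tcp_pos: [0.3762, -0.0555, 0.2038]
orientation: [0.004, 0.089, 0.996, -0.001]
wrist_force: [1.9, -0.0, 0.7]
finger_gap: 0.0856
```

View pics/top3.png

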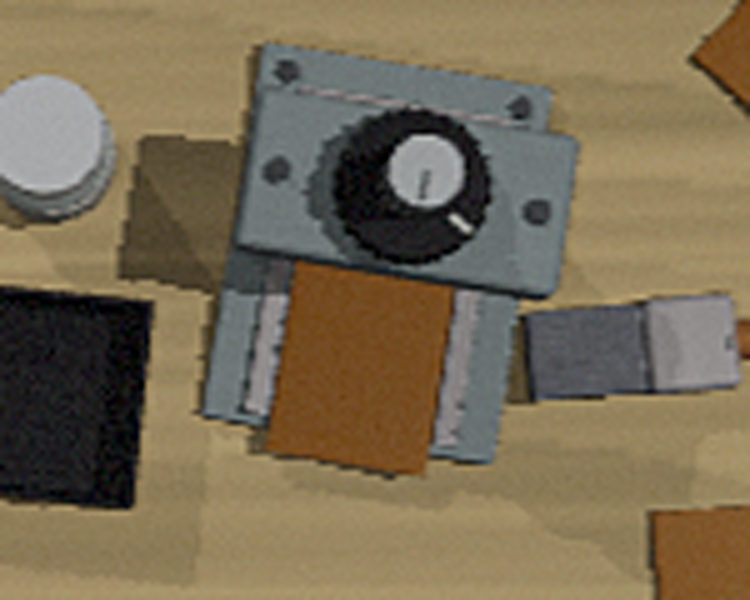

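View pics/side3.png

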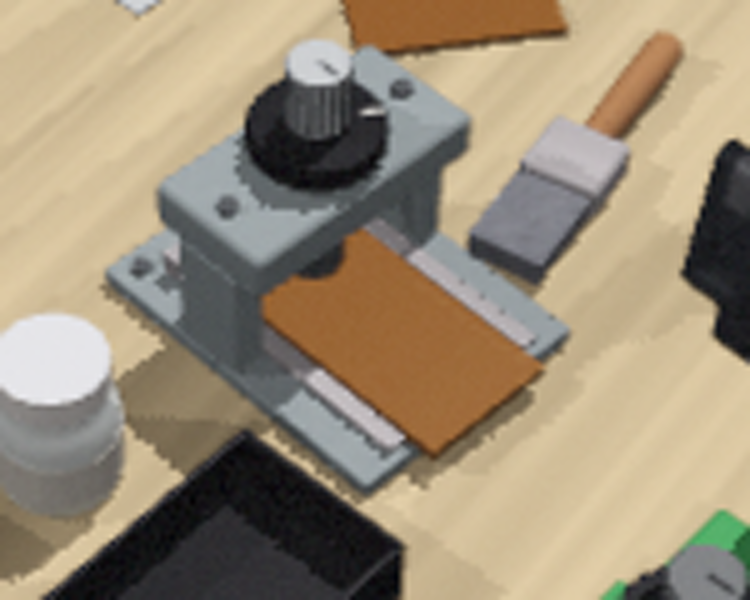

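View pics/w3.png

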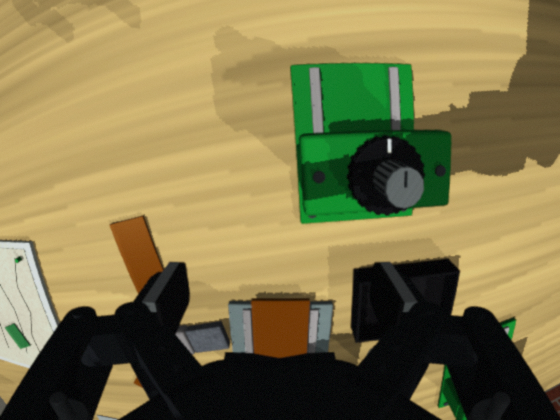

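```bash
sed "s/N=dict.*/N=dict(top=[(303.4,230),(335,234.8)],side=[(312.8,255),(334.8,239.4)])/" fit.py > fit2.py; python3 fit2.py | head -4
```

```text
('top',) [ 6.230e-01 -1.011e-01 -1.755e-01 -3.380e-02 -3.000e-04] 0.55
('side',) [ 0.6206 -0.0958 -0.179  -0.0333 -0.0007] 0.84
('top', 'side') [ 6.224e-01 -9.940e-02 -1.775e-01 -3.390e-02 -2.000e-04] 1.07
[[-1.1, 0.7], [-1.8, 0.7], [-0.4, 0.7], [0.1, -0.3], [-1.4, -0.6], [-0.7, -0.4], [-0.3, -0.2], [-1.3, 0.8], [-0.4, 1.2], [-1.1, 0.0], [-0.8, 0.6], [0.5, -0.8], [0.4, -0.3], [1.0, -1.3], [-0.4, -1.2], [0.8, -1.2], [-1.7, -2.1], [1.7, -2.1], [0.2, -2.4], [0.2, -0.4], [0.4, -2.1]]
```

```bash
python3 -m inch '[[-2,0,0,0,0,0,8.54],[-4.6,0,0,0,0,0,8.54],[-4.6,0,0,0,0,0,8.54],[-4.6,0,0,0,0,0,8.54],[-4.6,0,0,0,0,0,8.54]]'
python3 -m inch '[[-3.4,0,0,0,0,0,8.54],[-1.2,0,1,0,0,0,8.54],[0,0,1,0,0,0,8.54],[0,0,0,0,0,0,8.54],[0,0,0,0,0,0,8.54]]'
python3 - <<'E'
from h import *
s,p=wrist();cv2.imwrite("pics/w4.png",p["pixels"][:,:,::-1])
print(s["tcp_pos"],s["orientation"],s["joint_pos"].round(3),s["ft_torque"])
for n,z in(("fine_knob_top",.146),("lock_ring_mark",.112)):
    for r in tip_of(p,n): print(n,r["confidence"],r["location"],watz(p,r["location"],z))
print(wproj(p,[.6225,-.1,.146]))
import pickle;pickle.dump((s,p),open("pics/w4.pkl","wb"))
E
```

```text
clock: 8.45
tcp_pos: [0.5795, -0.092, 0.1971]
orientation: [-0.001, 0.089, 0.996, 0.0]
wrist_force: [-0.0, -0.4, 0.5]
finger_gap: 0.0855
clock: 8.95
tcp_pos: [0.6206, -0.0993, 0.1787]
orientation: [-0.001, 0.089, 0.996, 0.0]
wrist_force: [-0.3, -0.4, 0.8]
finger_gap: 0.0853
[ 0.62064092 -0.09932468  0.17866371] [-1.44051922e-03  8.90379164e-02  9.96027140e-01  3.32484648e-04] [-0.286  0.438  0.1    1.236  0.    -0.108] [-0.02396342  0.04788252  0.00095646]
fine_knob_top 0.6 [278.9, 248.7] [ 0.62505182 -0.10085521  0.146     ]
lock_ring_mark 0.92 [244.0, 207.0] [ 0.60541935 -0.12139022  0.112     ]
[279.55910838 244.57482105]
```

View pics/w4.png

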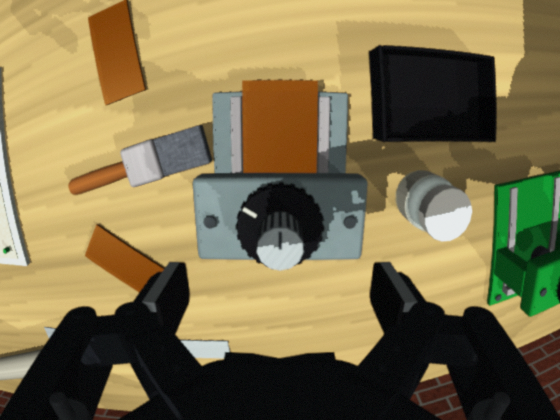

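Wrist view: the knob top centre is at (280,249) and the jaws are centred on column 279, so it is lined up in tool y. I need to go about 4 mm further forward, then descend to TCP z of about 0.119.

```bash
python3 -m inch '[[-0.4,0,0.5,0,0,0,8.54],[0,0,2,0,0,0,7],[0,0,2,0,0,0,6],[0,0,1,0,0,0,5],[0,0,0.4,0,0,0,5]]'
python3 -m inch '[[0,0,0,0,0,0,5],[0,0,0,0,0,0,5]]'
python3 - <<'E'
from h import *
s,p=wrist();cv2.imwrite("pics/w5.png",p["pixels"][:,:,::-1]); print(s["tcp_pos"],s["ft_torque"])
p=vision.read_camera("side");cv2.imwrite("pics/s5.png",cv2.resize(p["pixels"][125:245,226:376,::-1],None,fx=5,fy=5,interpolation=cv2.INTER_CUBIC))
E
```

```text
clock: 9.6
tcp_pos: [0.6257, -0.1004, 0.1196]
orientation: [-0.001, 0.089, 0.996, 0.0]
wrist_force: [0.0, 0.0, -0.0]
finger_gap: 0.0503
clock: 9.8
tcp_pos: [0.627, -0.1007, 0.1216]
orientation: [0.001, 0.089, 0.996, -0.0]
wrist_force: [-0.2, 0.2, 0.3]
finger_gap: 0.0501
[ 0.62700352 -0.10071782  0.12159366] [-0.04023134 -0.01132625  0.06152839]
```

View pics/w5.png

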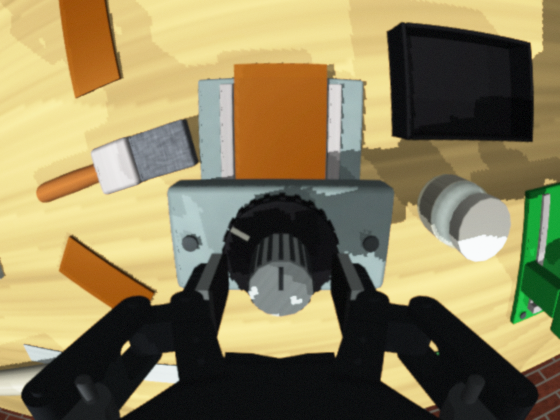

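View pics/s5.png

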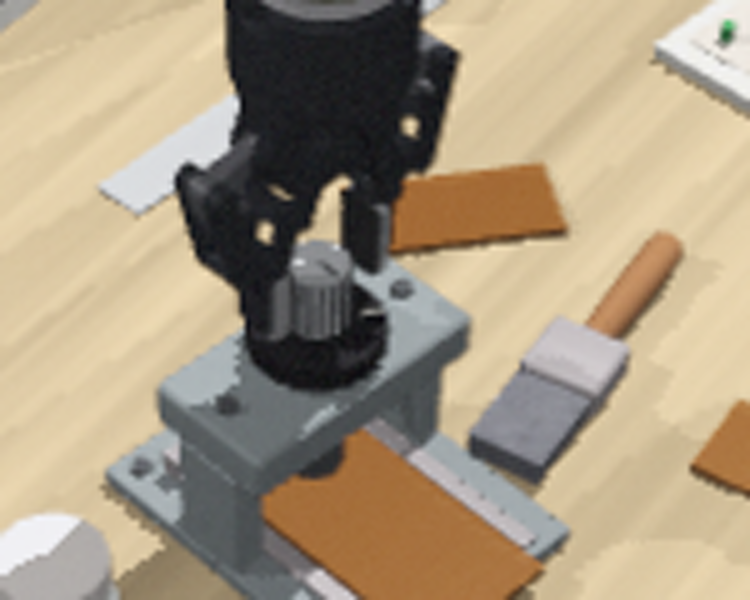

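```bash
python3 - <<'E'
from h import *
s,p=wrist(); print(s["tcp_pos"],s["orientation"])
for uv in [(280.5,285),(280.5,288)]: print(watz(p,uv,.146))
for r in tip_of(p,"fine_knob_top")[:2]: print(r["confidence"],r["location"],watz(p,r["location"],.146))
im=p["pixels"][:,:,::-1].copy()
for c,col in(((.624,-.101),(255,0,255)),((.626,-.101),(0,255,0))):
  pts=[wproj(p,[c[0]+.014*np.cos(a),c[1]+.014*np.sin(a),.146]) for a in np.linspace(0,6.28,60)]
  cv2.polylines(im,[(np.array(pts)*16).astype(int)],True,col,1,cv2.LINE_AA,4)
cv2.imwrite("pics/w6.png",cv2.resize(im[220:340,210:350],None,fx=5,fy=5,interpolation=cv2.INTER_CUBIC))
E
```

```text
[ 0.62712892 -0.10073614  0.12178064] [ 9.14648778e-04  8.90503151e-02  9.96026700e-01 -1.32868544e-04]
[ 0.62341425 -0.1000513   0.146     ]
[ 0.62488286 -0.10031327  0.146     ]
0.6 [281.4, 287.6] [ 0.62475401 -0.09990284  0.146     ]
```

View pics/w6.png

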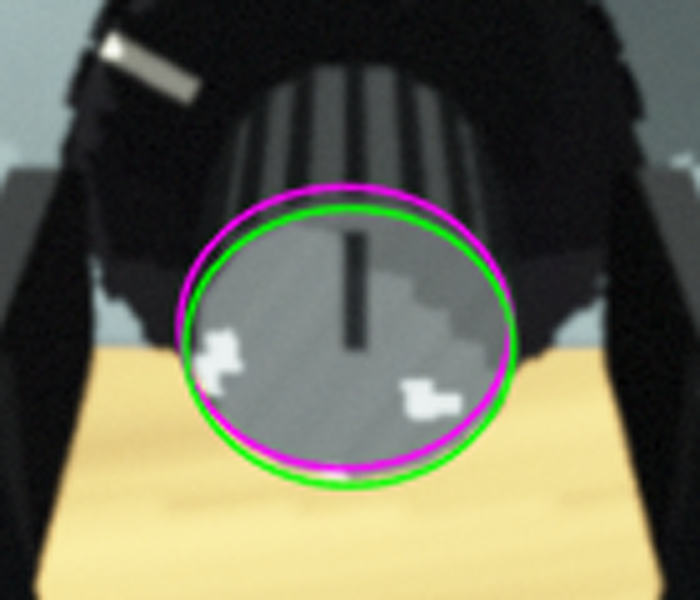

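The knob centre is at about (0.625, -0.1005). I correct 2 mm back, then close on it gently.

```bash
python3 -m inch '[[0.2,0,0.2,0,0,0,4],[0,0,0,0,0,0,3.4],[0,0,0,0,0,0,3.4],[0,0,0,0,0,0,3.4]]' 25
python3 -m inch '[[0,0,0,0,0,0,2.6],[0,0,0,0,0,0,2.4],[0,0,0,0,0,0,2.4],[0,0,0,0,0,0,2.4],[0,0,0,0,0,0,2.4]]' 30
python3 -c "
from h import *
s=get_state();print(s['tcp_pos'],s['wrist_force'],s['ft_torque'],s['joint_pos'].round(3))"
```

```text
clock: 10.4
tcp_pos: [0.6244, -0.1002, 0.1187]
orientation: [0.0, 0.089, 0.996, 0.0]
wrist_force: [0.1, -0.2, -0.3]
finger_gap: 0.0338
clock: 10.9
tcp_pos: [0.6246, -0.0999, 0.1189]
orientation: [0.0, 0.089, 0.996, 0.0]
wrist_force: [-0.3, 3.2, 3.4]
finger_gap: 0.0272
[ 0.62458048 -0.09985985  0.1189035 ] [-0.31613485  3.1797536   3.44436566] [ 0.68155579  0.09073553 -0.03407079] [-2.860e-01  4.740e-01  7.000e-03  1.103e+00  1.000e-03 -1.080e-01]
```

```bash
cat > rd.py <<'E'
from h import *
import sys
n=int(sys.argv[1]) if len(sys.argv)>1 else 5
F=[];M=[]
for i in range(n):
    s=get_state();F.append(s["wrist_force"]);M.append(s["ft_torque"]);
    if i<n-1: vision.read_camera("wrist")
R=Rq(s["orientation"]);h=np.degrees(np.arctan2(R[1,0],R[0,0]))
print("t",round(s["clock"],2),"F",np.mean(F,0).round(2),"M",np.mean(M,0).round(3),"sdMz",np.std(np.array(M)[:,2]).round(3),"head",round(h,2),"j6",s["joint_pos"][5].round(4),"gap",round(s["finger_gap"],4),"tcp",s["tcp_pos"].round(4))
E
python3 rd.py 6
python3 -m inch '[[0,0,0,0,0,1,2.4],[0,0,0,0,0,2,2.4],[0,0,0,0,0,2,2.4],[0,0,0,0,0,2,2.4],[0,0,0,0,0,2,2.4]]' 40 >/dev/null; python3 rd.py 6
```

```text
t 11.15 F [-0.38  3.48  3.16] M [ 0.763  0.066 -0.009] sdMz 0.049 head 169.8 j6 -0.1076 gap 0.0268 tcp [ 0.6246 -0.0999  0.1189]
t 11.9 F [-0.51  4.95  4.38] M [1.036 0.073 0.034] sdMz 0.063 head 160.75 j6 0.0503 gap 0.0267 tcp [ 0.6246 -0.0998  0.1189]
```

```bash
python3 - <<'E'
from h import *
s,p=wrist();cv2.imwrite("pics/w7.png",cv2.resize(p["pixels"][200:350,190:370,::-1],None,fx=4,fy=4,interpolation=cv2.INTER_CUBIC))
p=vision.read_camera("top");cv2.imwrite("pics/t7.png",cv2.resize(p["pixels"][140:260,250:400,::-1],None,fx=5,fy=5,interpolation=cv2.INTER_CUBIC))
E
```

View pics/w7.png

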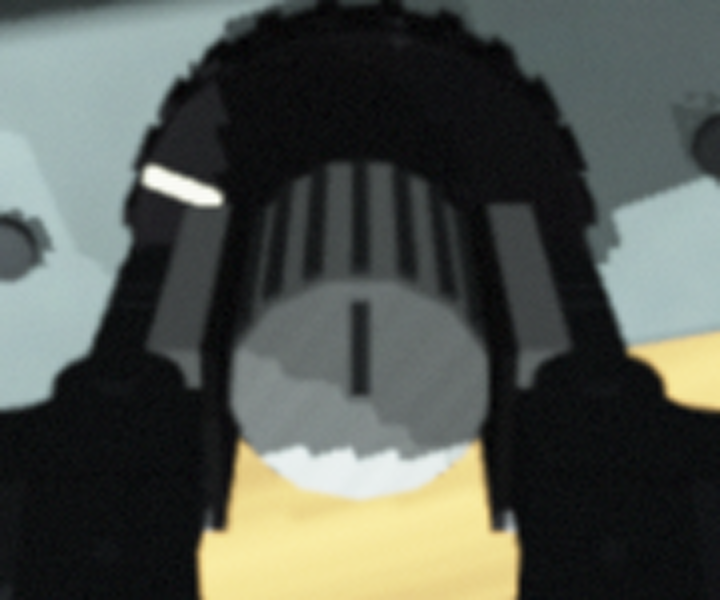

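```bash
cat > st.py <<'E'
from h import *
s=get_state();R=Rq(s["orientation"]);h=np.degrees(np.arctan2(R[1,0],R[0,0]))
print("t",round(s["clock"],2),"turn",round(169.8-h,2),"Mz",s["ft_torque"][2].round(3),"tau6",s["tau"][5].round(4),"tau1",s["tau"][0].round(3),"F",s["wrist_force"].round(1),"qv6",s["qvel"][5].round(3))
E
for i in 1 2 3; do python3 -m inch '[[0,0,0,0,0,1,2.4],[0,0,0,0,0,1,2.4]]' >/dev/null; python3 st.py; done
python3 -m inch '[[0,0,0,0,0,0,2.4]]' >/dev/null; python3 st.py; python3 -m inch '[[0,0,0,0,0,0,2.4]]' >/dev/null; python3 st.py
```

```text
t 12.2 turn 11.06 Mz 0.252 tau6 0.0071 tau1 -3.353 F [-0.4  4.7  4.4] qv6 0.176
t 12.4 turn 13.06 Mz 0.177 tau6 0.0119 tau1 -3.397 F [-0.7  5.6  4.7] qv6 0.174
t 12.6 turn 15.06 Mz 0.178 tau6 0.0119 tau1 -3.447 F [-0.3  5.4  4.5] qv6 0.174
t 12.7 turn 15.05 Mz 0.107 tau6 0.1707 tau1 -3.344 F [-0.7  5.   4.1] qv6 -0.01
t 12.8 turn 15.03 Mz 0.05 tau6 0.0717 tau1 -3.348 F [-0.3  5.5  3.7] qv6 0.0
```

The knob turns with the jaws and the ring mark stays still. Readings while moving show about 0.2 N·m, as described. I log Mz in small steady steps to find contact.

```bash
cat >> st.py <<'E'
open("log.txt","a").write(f"{s['clock']:.2f} {169.8-h:.3f} {s['ft_torque'][2]:.4f} {s['qvel'][5]:.3f} {s['wrist_force'][1]:.2f}\n")
E
python3 -m inch '[[0,0,0,0,0,0.5,2.4],[0,0,0,0,0,0.5,2.4]]' >/dev/null; python3 st.py
python3 -m inch '[[0,0,0,0,0,0.5,2.4]]' >/dev/null; python3 st.py
python3 -m inch '[[0,0,0,0,0,0.5,2.4]]' >/dev/null; python3 st.py
python3 -m inch '[[0,0,0,0,0,0.5,2.4]]' >/dev/null; python3 st.py
python3 -m inch '[[0,0,0,0,0,0.5,2.4]]' >/dev/null; python3 st.py
python3 -m inch '[[0,0,0,0,0,0.5,2.4]]' >/dev/null; python3 st.py
python3 -m inch '[[0,0,0,0,0,0.5,2.4]]' >/dev/null; python3 st.py
python3 -m inch '[[0,0,0,0,0,0.5,2.4]]' >/dev/null; python3 st.py
python3 -m inch '[[0,0,0,0,0,0.5,2.4]]' >/dev/null; python3 st.py
```

```text
t 13.0 turn 16.03 Mz 0.171 tau6 0.099 tau1 -3.463 F [-0.2  5.5  5.1] qv6 0.087
t 13.1 turn 16.54 Mz 0.182 tau6 0.1012 tau1 -3.473 F [-0.4  5.   4.1] qv6 0.087
t 13.2 turn 17.03 Mz 0.207 tau6 0.1013 tau1 -3.484 F [-0.6  5.2  3.9] qv6 0.087
t 13.3 turn 17.53 Mz 0.176 tau6 0.1013 tau1 -3.496 F [-0.   4.5  4.4] qv6 0.088
t 13.4 turn 18.04 Mz 0.245 tau6 0.1013 tau1 -3.508 F [0.3 5.8 4.3] qv6 0.086
t 13.5 turn 18.54 Mz 0.158 tau6 0.1013 tau1 -3.521 F [-0.1  6.   4.5] qv6 0.086
t 13.6 turn 19.04 Mz 0.188 tau6 0.1013 tau1 -3.533 F [-0.5  4.   3.9] qv6 0.086
t 13.7 turn 19.53 Mz 0.212 tau6 0.1013 tau1 -3.545 F [0.5 5.5 5.1] qv6 0.087
t 13.8 turn 20.03 Mz 0.158 tau6 0.1013 tau1 -3.556 F [-0.7  5.5  4. ] qv6 0.087
```

tau6 is almost noise-free, steady at 0.1013 at this speed, so a rise above it is the clamping torque at 0.007 N·m per N. I continue at the same speed.

```bash

python3 -m inch '[[0,0,0,0,0,0.5,2.4],[0,0,0,0,0,0.5,2.4],[0,0,0,0,0,0.5,2.4],[0,0,0,0,0,0.5,2.4]]' >/dev/null; python3 st.py
python3 -m inch '[[0,0,0,0,0,0.5,2.4],[0,0,0,0,0,0.5,2.4],[0,0,0,0,0,0.5,2.4],[0,0,0,0,0,0.5,2.4]]' >/dev/null; python3 st.py
python3 -m inch '[[0,0,0,0,0,0.5,2.4],[0,0,0,0,0,0.5,2.4],[0,0,0,0,0,0.5,2.4],[0,0,0,0,0,0.5,2.4]]' >/dev/null; python3 st.py
```

```text
t 14.2 turn 22.03 Mz 0.192 tau6 0.1013 tau1 -3.606 F [0.4 5.1 4.8] qv6 0.087
t 14.6 turn 24.03 Mz 0.217 tau6 0.1012 tau1 -3.654 F [-0.3  5.8  5.1] qv6 0.087
t 15.0 turn 26.03 Mz 0.218 tau6 0.1012 tau1 -3.7 F [0.2 5.4 4.5] qv6 0.086
```

```bash

python3 -m inch '[[0,0,0,0,0,0.5,2.4],[0,0,0,0,0,0.5,2.4],[0,0,0,0,0,0.5,2.4],[0,0,0,0,0,0.5,2.4]]' >/dev/null; python3 st.py
python3 -m inch '[[0,0,0,0,0,0.5,2.4],[0,0,0,0,0,0.5,2.4],[0,0,0,0,0,0.5,2.4],[0,0,0,0,0,0.5,2.4]]' >/dev/null; python3 st.py
```

```text
t 15.4 turn 28.03 Mz 0.224 tau6 0.1012 tau1 -3.747 F [-0.1  5.4  5.1] qv6 0.087
t 15.8 turn 30.03 Mz 0.19 tau6 0.1011 tau1 -3.794 F [0.8 5.4 4.2] qv6 0.086
```

```bash

python3 -m inch '[[0,0,0,0,0,0.5,2.4],[0,0,0,0,0,0.5,2.4],[0,0,0,0,0,0.5,2.4],[0,0,0,0,0,0.5,2.4]]' >/dev/null; python3 st.py
python3 -m inch '[[0,0,0,0,0,0.5,2.4],[0,0,0,0,0,0.5,2.4],[0,0,0,0,0,0.5,2.4],[0,0,0,0,0,0.5,2.4]]' >/dev/null; python3 st.py
python3 -m inch '[[0,0,0,0,0,0.5,2.4],[0,0,0,0,0,0.5,2.4],[0,0,0,0,0,0.5,2.4],[0,0,0,0,0,0.5,2.4]]' >/dev/null; python3 st.py
```

```text
t 16.2 turn 32.02 Mz 0.196 tau6 0.1011 tau1 -3.84 F [0.7 6.  4.4] qv6 0.089
t 16.6 turn 34.02 Mz 0.244 tau6 0.1011 tau1 -3.884 F [0.  5.9 3. ] qv6 0.086
t 17.0 turn 36.03 Mz 0.225 tau6 0.101 tau1 -3.926 F [0.3 6.  3.6] qv6 0.087
```

```bash
python3 st.py; python3 - <<'E'
from h import *
p=vision.read_camera("side");c=p["pixels"][195:235,270:310,::-1]
cv2.imwrite("pics/s8.png",cv2.resize(c,None,fx=14,fy=14,interpolation=cv2.INTER_CUBIC))
import pickle;c=pickle.load(open("pics/side0.pkl","rb"))["pixels"][195:235,270:310,::-1]
cv2.imwrite("pics/s0c.png",cv2.resize(c,None,fx=14,fy=14,interpolation=cv2.INTER_CUBIC))
E
python3 st.py
```

```text
t 17.0 turn 36.03 Mz 0.225 tau6 0.101 tau1 -3.926 F [0.3 6.  3.6] qv6 0.087
t 17.05 turn 36.05 Mz 0.101 tau6 0.1685 tau1 -3.894 F [0.4 6.5 4. ] qv6 -0.013
```

View pics/s8.png

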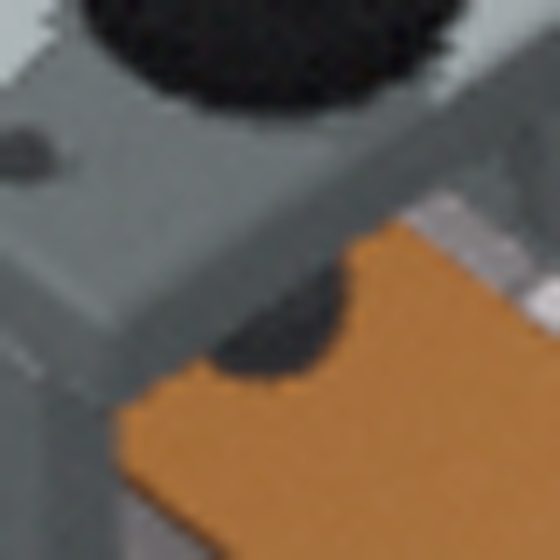

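View pics/s0c.png

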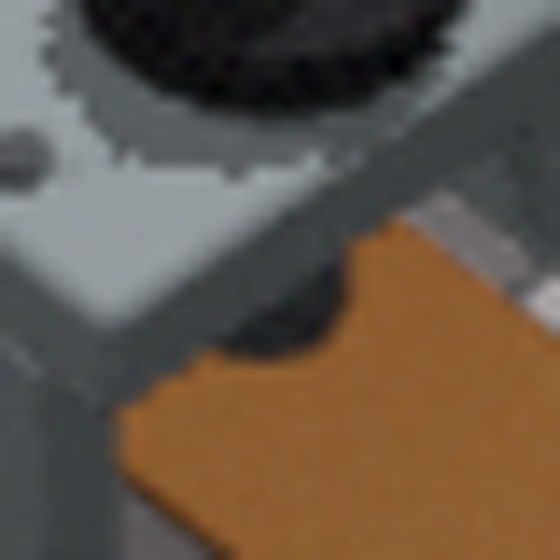

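The side crops show the cup's lower edge at row 355 before and 380 now, so the foot is descending as the knob turns. Contact isn't visible, so I keep feeling, now reading every row.

```bash

python3 -m inch '[[0,0,0,0,0,0.5,2.4],[0,0,0,0,0,0.5,2.4]]' >/dev/null; python3 st.py
python3 -m inch '[[0,0,0,0,0,0.5,2.4]]' >/dev/null; python3 st.py
python3 -m inch '[[0,0,0,0,0,0.5,2.4]]' >/dev/null; python3 st.py
python3 -m inch '[[0,0,0,0,0,0.5,2.4]]' >/dev/null; python3 st.py
python3 -m inch '[[0,0,0,0,0,0.5,2.4]]' >/dev/null; python3 st.py
python3 -m inch '[[0,0,0,0,0,0.5,2.4]]' >/dev/null; python3 st.py
python3 -m inch '[[0,0,0,0,0,0.5,2.4]]' >/dev/null; python3 st.py
python3 -m inch '[[0,0,0,0,0,0.5,2.4]]' >/dev/null; python3 st.py
```

```text
t 17.25 turn 37.02 Mz 0.197 tau6 0.0989 tau1 -3.946 F [0.3 6.6 4.6] qv6 0.087
t 17.35 turn 37.52 Mz 0.262 tau6 0.101 tau1 -3.956 F [0.6 5.7 4.1] qv6 0.087
t 17.45 turn 38.02 Mz 0.186 tau6 0.101 tau1 -3.968 F [0.5 5.1 4.9] qv6 0.084
t 17.55 turn 38.53 Mz 0.212 tau6 0.101 tau1 -3.976 F [0.3 5.4 4.4] qv6 0.087
t 17.65 turn 39.03 Mz 0.223 tau6 0.101 tau1 -3.988 F [-0.1  6.5  3.8] qv6 0.085
t 17.75 turn 39.52 Mz 0.185 tau6 0.101 tau1 -3.997 F [1.6 6.4 3.4] qv6 0.088
t 17.85 turn 40.02 Mz 0.18 tau6 0.1009 tau1 -4.008 F [0.2 6.7 4.2] qv6 0.086
t 17.95 turn 40.52 Mz 0.246 tau6 0.1009 tau1 -4.017 F [0.4 5.9 5. ] qv6 0.087
```

```bash

python3 -m inch '[[0,0,0,0,0,0.5,2.4],[0,0,0,0,0,0.5,2.4]]' >/dev/null; python3 st.py
python3 -m inch '[[0,0,0,0,0,0.5,2.4],[0,0,0,0,0,0.5,2.4]]' >/dev/null; python3 st.py
python3 -m inch '[[0,0,0,0,0,0.5,2.4],[0,0,0,0,0,0.5,2.4]]' >/dev/null; python3 st.py
python3 -m inch '[[0,0,0,0,0,0.5,2.4],[0,0,0,0,0,0.5,2.4]]' >/dev/null; python3 st.py
python3 -m inch '[[0,0,0,0,0,0.5,2.4],[0,0,0,0,0,0.5,2.4]]' >/dev/null; python3 st.py
```

```text
t 18.15 turn 41.52 Mz 0.244 tau6 0.1009 tau1 -4.037 F [0.  5.7 4. ] qv6 0.086
t 18.35 turn 42.52 Mz 0.234 tau6 0.1009 tau1 -4.057 F [0.3 6.4 4.6] qv6 0.086
t 18.55 turn 43.52 Mz 0.174 tau6 0.101 tau1 -4.076 F [0.2 6.3 4.9] qv6 0.085
t 18.75 turn 44.52 Mz 0.186 tau6 0.1008 tau1 -4.099 F [0.3 6.2 4.6] qv6 0.087
t 18.95 turn 45.52 Mz 0.174 tau6 0.1008 tau1 -4.116 F [1.  5.3 3.8] qv6 0.087
```

```bash

python3 -m inch '[[0,0,0,0,0,0.5,2.4],[0,0,0,0,0,0.5,2.4]]' >/dev/null; python3 st.py
python3 -m inch '[[0,0,0,0,0,0.5,2.4],[0,0,0,0,0,0.5,2.4]]' >/dev/null; python3 st.py
```

```text
t 19.15 turn 46.52 Mz 0.171 tau6 0.1008 tau1 -4.133 F [1.  6.8 4.2] qv6 0.087
t 19.35 turn 47.52 Mz 0.184 tau6 0.1007 tau1 -4.151 F [0.9 6.9 3.9] qv6 0.085
```

Still flat, so no contact yet.

```bash

python3 -m inch '[[0,0,0,0,0,0.5,2.4],[0,0,0,0,0,0.5,2.4]]' >/dev/null; python3 st.py
python3 -m inch '[[0,0,0,0,0,0.5,2.4],[0,0,0,0,0,0.5,2.4]]' >/dev/null; python3 st.py
python3 -m inch '[[0,0,0,0,0,0.5,2.4],[0,0,0,0,0,0.5,2.4]]' >/dev/null; python3 st.py
python3 -m inch '[[0,0,0,0,0,0.5,2.4],[0,0,0,0,0,0.5,2.4]]' >/dev/null; python3 st.py
python3 -m inch '[[0,0,0,0,0,0.5,2.4],[0,0,0,0,0,0.5,2.4]]' >/dev/null; python3 st.py
```

```text
t 19.55 turn 48.52 Mz 0.206 tau6 0.1007 tau1 -4.169 F [0.8 6.9 4.6] qv6 0.087
t 19.75 turn 49.52 Mz 0.14 tau6 0.1006 tau1 -4.188 F [1.  6.5 3.5] qv6 0.085
t 19.95 turn 50.52 Mz 0.181 tau6 0.1006 tau1 -4.202 F [0.4 6.6 3.1] qv6 0.087
t 20.15 turn 51.52 Mz 0.256 tau6 0.1005 tau1 -4.221 F [0.7 6.2 3.8] qv6 0.088
t 20.35 turn 52.52 Mz 0.195 tau6 0.1005 tau1 -4.237 F [-0.3  6.4  3.5] qv6 0.085
```

```bash

python3 -m inch '[[0,0,0,0,0,0.5,2.4],[0,0,0,0,0,0.5,2.4]]' >/dev/null; python3 st.py
python3 -m inch '[[0,0,0,0,0,0.5,2.4],[0,0,0,0,0,0.5,2.4]]' >/dev/null; python3 st.py
python3 -m inch '[[0,0,0,0,0,0.5,2.4],[0,0,0,0,0,0.5,2.4]]' >/dev/null; python3 st.py
python3 -m inch '[[0,0,0,0,0,0.5,2.4],[0,0,0,0,0,0.5,2.4]]' >/dev/null; python3 st.py
python3 -m inch '[[0,0,0,0,0,0.5,2.4],[0,0,0,0,0,0.5,2.4]]' >/dev/null; python3 st.py
```

```text
t 20.55 turn 53.52 Mz 0.141 tau6 0.1076 tau1 -4.256 F [0.7 6.2 3.7] qv6 0.086
t 20.75 turn 54.52 Mz 0.204 tau6 0.1168 tau1 -4.278 F [0.9 7.5 4.1] qv6 0.087
t 20.95 turn 55.51 Mz 0.236 tau6 0.1259 tau1 -4.298 F [0.7 5.9 3.4] qv6 0.086
t 21.15 turn 56.51 Mz 0.237 tau6 0.1351 tau1 -4.318 F [1.4 5.3 3.5] qv6 0.087
t 21.35 turn 57.51 Mz 0.227 tau6 0.1443 tau1 -4.337 F [0.3 6.2 3.3] qv6 0.087
```

Clear contact at about 52.7° of turn. The clamping force is now about 6–7 N, and the slope puts 12 N about 4° further.

```bash

python3 -m inch '[[0,0,0,0,0,0.5,2.4],[0,0,0,0,0,0.5,2.4]]' >/dev/null; python3 st.py
python3 -m inch '[[0,0,0,0,0,0.5,2.4],[0,0,0,0,0,0.5,2.4]]' >/dev/null; python3 st.py
python3 -m inch '[[0,0,0,0,0,0.5,2.4],[0,0,0,0,0,0.5,2.4]]' >/dev/null; python3 st.py
python3 -m inch '[[0,0,0,0,0,0.5,2.4],[0,0,0,0,0,0.5,2.4]]' >/dev/null; python3 st.py
python3 -m inch '[[0,0,0,0,0,0,2.4],[0,0,0,0,0,0,2.4],[0,0,0,0,0,0,2.4]]' >/dev/null; python3 st.py
```

```text
t 21.55 turn 58.51 Mz 0.24 tau6 0.1535 tau1 -4.357 F [0.8 6.3 3.3] qv6 0.085
t 21.75 turn 59.5 Mz 0.283 tau6 0.1626 tau1 -4.376 F [1.1 6.5 3.8] qv6 0.085
t 21.95 turn 60.5 Mz 0.255 tau6 0.1718 tau1 -4.395 F [1.  5.9 4.1] qv6 0.086
t 22.15 turn 61.5 Mz 0.276 tau6 0.1809 tau1 -4.417 F [1.3 7.1 3.8] qv6 0.087
t 22.45 turn 61.49 Mz 0.211 tau6 0.1837 tau1 -4.356 F [1.2 6.5 3. ] qv6 0.0
```

The force is about 11.5 N by torque and 12.8 N by angle. I release the knob and rise.

```bash
python3 -m inch '[[0,0,0,0,0,0,3.2],[0,0,0,0,0,0,4],[0,0,0,0,0,0,5],[0,0,0,0,0,0,6],[0,0,0,0,0,0,6]]'
python3 -m inch '[[0,0,-0.5,0,0,0,6],[0,0,-2,0,0,0,6],[0,0,-3,0,0,0,6],[0,0,-3,0,0,0,6],[0,0,0,0,0,0,6]]'
python3 - <<'E'
from h import *
s,p=wrist();cv2.imwrite("pics/w9.png",p["pixels"][:,:,::-1]); print(s["tcp_pos"],s["wrist_force"])
for r in tip_of(p,"lock_ring_mark")[:2]: print(r["confidence"],r["location"],watz(p,r["location"],.112))
E
```

```text
clock: 22.95
tcp_pos: [0.6244, -0.1006, 0.1185]
orientation: [-0.0, 0.586, 0.81, -0.0]
wrist_force: [-0.8, 0.2, 0.3]
finger_gap: 0.0597
clock: 23.45
tcp_pos: [0.6269, -0.101, 0.2092]
orientation: [0.004, 0.586, 0.81, 0.001]
wrist_force: [0.7, 0.2, 0.6]
finger_gap: 0.0602
[ 0.62689373 -0.10095803  0.20917479] [0.69174772 0.18823055 0.58244105]
0.67 [246.3, 223.0] [ 0.606471   -0.12075118  0.112     ]
```

View pics/w9.png

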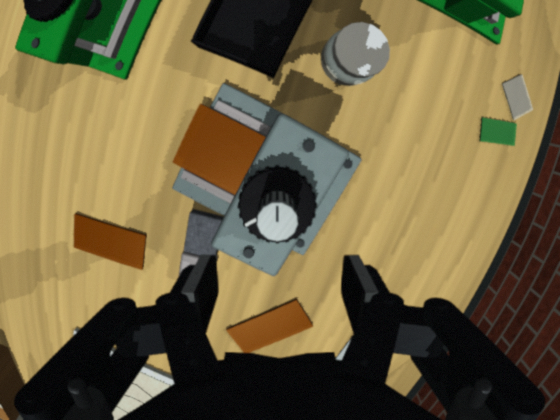

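Wrist view: the ring mark is at (248,222), in world terms within about 1 mm of where it was. The knob line still points along the jaws' middle, so there was no spring-back. I back away for a final overhead check.

```bash
python3 -m inch '[[0.6,-2,-1,0,0,0,6],[1.3,-3.8,0,0,0,0,6],[1.3,-3.8,0,0,0,0,6],[1.3,-3.8,0,0,0,0,6],[1.3,-3.8,0,0,0,0,6]]'
python3 -m inch '[[1.3,-3.8,0,0,0,0,6],[0.6,-2,0,0,0,0,6],[0,0,0,0,0,0,6],[0,0,0,0,0,0,6]]'
python3 - <<'E'
from h import *
for n in("top","side"):
    p=vision.read_camera(n);y0,x0=((140,250) if n=="top" else (165,226))
    cv2.imwrite(f"pics/{n}9.png",cv2.resize(p["pixels"][y0:y0+120,x0:x0+150,::-1],None,fx=5,fy=5,interpolation=cv2.INTER_CUBIC))
    for l,z in(("lock_ring_mark",.112),("jar",0),("brush",0),("tray",0)):
        for r in tip_of(p,l)[:3]: print(n,l,round(r["confidence"],2),r["location"],atz(p,r["location"],z).round(4))
E
```

```text
clock: 24.05
tcp_pos: [0.4405, -0.0986, 0.2122]
orientation: [-0.001, 0.586, 0.811, -0.0]
wrist_force: [0.3, 0.1, 0.6]
finger_gap: 0.0602
clock: 24.45
tcp_pos: [0.382, -0.0993, 0.2133]
orientation: [0.0, 0.586, 0.81, 0.0]
wrist_force: [0.0, -0.8, -1.0]
finger_gap: 0.0599
top lock_ring_mark 0.96 [174.3, 130.6] [0.7215 0.2107 0.112 ]
top lock_ring_mark 0.95 [267.3, 327.8] [0.3352 0.0291 0.112 ]
top lock_ring_mark 0.92 [346.4, 188.1] [ 0.6012 -0.1273  0.112 ]
top jar 0.77 [263.5, 172.6] [0.6517 0.0385 0.    ]
top brush 0.73 [393.8, 208.1] [ 0.5678 -0.2497  0.    ]
top tray 0.91 [249.5, 217.2] [0.5514 0.0709 0.    ]
side lock_ring_mark 0.83 [376.8, 294.6] [0.3419 0.0265 0.112 ]
side lock_ring_mark 0.78 [150.4, 260.6] [0.7218 0.2124 0.112 ]
side lock_ring_mark 0.63 [303.2, 187.8] [ 0.6008 -0.1177  0.112 ]
side jar 0.82 [239.0, 259.8] [0.6477 0.0494 0.    ]
side brush 0.74 [289.6, 181.4] [ 0.7    -0.2114  0.    ]
side brush 0.65 [342.4, 195.6] [ 0.5704 -0.2472  0.    ]
side tray 0.68 [271.0, 291.5] [0.5437 0.0737 0.    ]
```

View pics/top9.png

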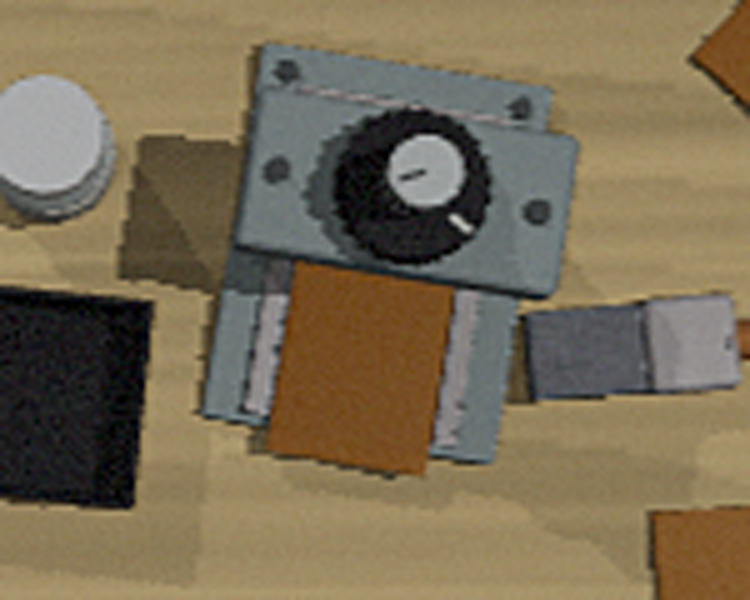

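View pics/side9.png

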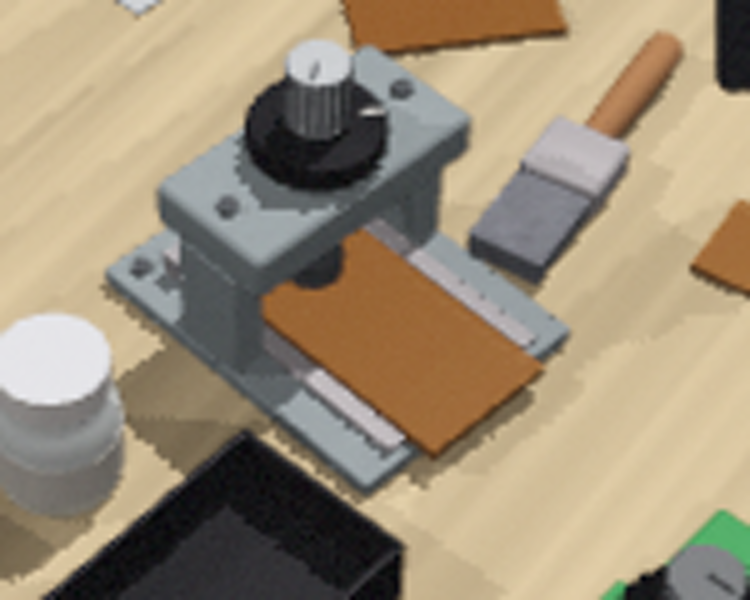

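In both crops the ring mark (top crop (461,223)), pane corners, jar, brush and tray sit at the same pixels as before. Only the knob line has turned.

```bash
python3 -c "
from workcell import workorder
print(workorder.hand_in())"
```

```text
the job is handed in; nothing more can be done
None
```

I pushed the pane home, turned only the inner knob clockwise by about 61.5°, let go, backed the arm clear and handed the job in. The hand-in gives no verdict.

- **Pane:** I pushed until I felt the stop (about 8 N). Afterwards a corner fit put it at x ≈ -34 mm in the press frame, against -35 mm for fully home. It looked the same after clamping.
- **Clamping force:** the foot met the pane at about 52.7° of turn, where the joint-6 torque began to rise. At release the torque rise gave about 11.5 N and the angle past contact about 12.8 N. The knob did not spring back when I let go.
- **Lock ring, jar, brush and tray:** in the before and after overhead and side crops they sit at the same pixels.

**Checks that disagreed:**
- **Network points:** from the overhead camera, the network put the lock ring mark about 10 mm from where it first reported it. The side camera and the wrist camera each put it about 2 mm or less away. The marks on the untouched green presses moved by several millimetres in the same way, so I went by the pixel comparison. The jar, brush and tray points also scattered by a few millimetres. One side-view brush detection was far off, on the press.
- **Press position:** the overhead and side fits differed by about 5 mm. I settled the knob's position from a close wrist view before gripping it.

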